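# Show a milling blank to the inspection camera

## Robot

A 6-joint arm with a two-finger parallel gripper is mounted at the origin on a cart in front of the work surface, level with it; the furniture and walls round the work are solid. World frame = base frame: x ahead of the robot, y to its left, z up, the work surface at z = 0. Lengths are in mm, angles in rad, forces in N, time in s.
With the tool pointing down it reaches from about 350 to 975 mm from the base axis. Payload 7.1 kg.
Tool frame: the origin (TCP) lies on the mounting face of the last link; the fingertips stand 182 mm ahead of it and the grasp point (between the pads) lies 163 mm ahead of it (ctrl.tip_reach is the distance from the TCP to the fingertips, in mm); z points along the fingers, y is the direction in which the jaws open and shut (so a half turn about z gives the same grasp; the last joint's range is limited). The gripper opens to 88 mm and grips with 3 to 60 N. Pads are 20 mm wide; open, the fingers measure 115 mm over their backs; the gripper's body (75 mm by 178 mm) begins 61 mm behind the grasp point.
Start: joints at [1.287, 0.423, 1.63, -0, 1.089, -0.019], TCP at [163.541, 603.209, 404.675] pointing down, gripper open.
Joint ranges: [-3, 3], [-0.9, 2.11], [0.09, 2.58], [-1.31, 4.45], [0.11, 2.69], [-2.54, 2.54]. Speed limits (rad/s): [2.39, 2.39, 3.01, 3.14, 3.14, 3.14].

## Interface

Orientations are given as a rotation vector (axis times angle).
In Python, from workcell import ctrl gives the robot as it stands.
- The arm moves only by the tool jog_arm, never from a script. Its argument "steps" is a list that holds one entry, the list of rows, each a list of 7 numbers: the shift along the tool's x, y, z in m, then the turn, a rotation vector about the tool's x, y, z in degrees, then the gripper's target within -1 to 1 (shut at 1, half-way at 0, fully open at -1). A call has 1 to 20 rows; each row shifts and turns the commanded pose from where the row before left it, along the tool's axes as they then stand; what a row does not reach is not made up. A row lasts 1/12 s, in which the tool goes at most 41.7 mm and 7.16 degrees, less where a joint would pass 70% of its speed; a pose out of reach is approached as far as the arm can. A call is refused whole if a number of a shift passes 0.0417 or a number of a turn 7.16, either way. A call with a gripper value outside its range is refused whole. The fingers move at their own pace and stop on an object; the grip force is fixed at half the most. Time passes only in rows, so rows that do not move let the fingers close. It gives the time, the measured TCP pose, the force and the opening at its end, in the units of the state.
- ctrl.get_obs(): the state, without advancing time (a new reading comes with each control period).
- ctrl.get_image(name): name is "scene" or "top" or "wrist"; returns the picture (420x560x3 uint8, red, green, blue); there is no depth.
- ctrl.camera_info(name): a dict with "fx", "fy", "cx", "cy" (pixels), "dist" ([k1, k2, p1, p2, k3] as OpenCV has them; the pictures are not rectified), "origin" and "attitude" of the camera in the world; the wrist camera has in their place "T_tool_cam" (4x4, takes a point from camera to tool coordinates, whose origin is the TCP and whose axes are the flange's). Camera axes: x right, y down, z forward; pixel columns grow to the right and rows downward; lengths in mm; the calibration is good to about 2 mm. A picture is of the moment at which its call begins: read the wrist's pose just before it. camera_info takes no time and is no camera call.
- ctrl.close_job(): hands the job in, once; it reports no verdict.
Trained networks look in the newest picture that a camera, given by its name, has taken for a name from the list of things; names that differ only in an ending like _2 or _b are one class to them, and where a whole thing is asked for, a point or a joint stands for the part that bears it (a point fixed in the world has none). Each returns a list of dicts, best first, with "p" (0 to 1); they miss things now and then, are a little off and sometimes report something else, mostly with a low value. They report only what shows in the picture. A call takes as long as a camera call. They do not tell look-alikes from the thing itself.
- ctrl.look_for(thing, camera): "bbox" ([left, top, right, bottom] in pixels, round what is visible of it).
- ctrl.trace(thing, camera): "pixels" (420x560 bool, what is visible of it) and "bbox" ([left, top, right, bottom] in pixels, round what is visible of it).
- ctrl.landmark_of(thing, camera): "uv" ([column, row] in pixels: a listed point, or the origin of a listed thing).
The state is a dict: "t": time; "qpos": joint angles; "qvel": joint speeds; "joint_torque": joint torques, N m; "ee_pos": TCP position; "orientation": TCP orientation; "ft_force": force on the tool from outside, world axes, zero at the start; "moment": the same for the moment, N m; "width": finger opening in mm.
Only numpy, scipy, OpenCV 4.12 (cv2) and the standard library are available. Lean on these libraries where they do the work, as an engineer would, in place of code of your own. Each camera call takes 0.05 s, during which the arm holds its last target.

## Task

The ivory milling blank has to be checked for cracks: stand it upright on one of its thin edges on the worktop and let go of it, so that you can take it up afresh. Then pick it up and hold it still in the air in front of the inspection camera, its face with the blue ring squarely towards the lens, its edges level, and the ring straight in front of the lens at 12 cm from it; finish while holding it there. Do not touch the camera, and leave the pink blank, the plaster cast, the wax block and the brush where they are.

Things in the scene. Friction and masses are not known exactly. Their poses are not given: they have to be found in the camera images.
- blank: ivory rectangular resin milling blank, 64 x 56 x 20 mm (its x, y, z), about 0.085 kg, loose; at first flat on the front part of the worktop, left or right, the face with a blue ring (19 mm across, in its middle) up. Origin: centre of the opposite face; z points to the ringed face. On a thin edge it is 64 or 56 mm tall, 20 mm thick, and stands by itself.
- blank_mark (a point): centre of the blue ring on the ivory blank's face (20 mm from the body's origin along its z); axes as the blank's
- blank_sight (a point): imaginary point 120 mm straight out from the blue ring, square to the ringed face; it falls on the lens when the blank is presented rightly
- camera: inspection camera fixed at the back of the work, place and yaw vary: dark foot 100 x 100 mm, post at its back 245 mm tall, grey housing 46 mm square with a level axis 200 mm above the worktop; in front a white ring light 50 mm across round the dark lens. Origin on the worktop under the housing; the lens looks along the body's -x, z is up.
- camera_lens (a point): centre of the lens glass, 60 mm from the camera's origin along its -x and 200 mm above the worktop; axes as the camera's
- camera_focus (a point): point in the air 120 mm straight in front of the lens on its axis (180 mm from the camera's origin along its -x, 200 mm above the worktop), where the blue ring must be; axes as the camera's
- pink_blank: pink milling blank of the same size and axes, 64 x 56 x 20 mm, also with a blue ring on top, loose; leave alone. It lies on the side opposite to the ivory one; which is left and which right varies. Origin: centre of its underside.
- cast: pale plaster cast of a jaw, 57 x 68 x 30 mm, loose on the front part of the worktop near the middle; leave alone. Origin: centre of its underside.
- wax: yellow block of modelling wax, 30 x 62 x 19 mm, loose at the right; leave alone. Origin: centre of its underside.
- paint_brush: red-handled brush, 8 x 157 x 8 mm (long along its y), loose at the left; leave alone. Origin: middle of its underside.
Things that resemble listed ones, but are neither listed nor needed, are in the scene too. Of the things that look like the blank, the middle-sized one is meant.

How it is judged (in metres and radians):
On the way, in this order (a step that is already met when the one before it is completed fails the run):
1. the ivory blank stands upright on a thin edge on the worktop, let go and at rest (angle between blank's own z axis and vertical between 1.4708 and 1.6708 rad and height (world z) of blank below 0.045 m and linear speed of blank below 0.02 m/s and contact force between blank and the arm below 0.1 N and contact force between blank and the fingers below 0.1 N), for 0.3 s.
2. the ivory blank is held in the air with its blue ring 12 cm in front of the lens, facing it squarely (distance between blank_mark and camera_focus below 0.02 m and distance between blank_sight and camera_lens below 0.05 m and angle between the z axis of blank and the x axis of camera, either way round below 0.2 rad and (angle between blank's own x axis and vertical between 1.4008 and 1.7408 rad or angle between blank's own y axis and vertical between 1.4008 and 1.7408 rad) and contact force between blank and the fingers above 0.5 N), for 0.3 s.
At the end, for the whole second after the job is handed in: The robot still holds the ivory blank in the air, at rest (under 20 mm/s), its ring within 20 mm of the point 120 mm in front of the lens, the ringed face turned to the lens within about 11 degrees, its edges level within about 10 degrees, touching nothing but the gripper (all of step 2 and height (world z) of blank above 0.16 m and linear speed of blank below 0.02 m/s and angular speed of blank below 0.15 rad/s and contact force between blank and camera below 0.1 N); the arm keeps its last pose, push and grip.
It fails at once if the camera is touched (contact force between camera and anything else above 1 N).
It fails at once if the pink blank is shifted by more than 20 mm (distance of pink_blank from where it was at the start of the episode above 0.02 m).
It fails at once if the plaster cast is shifted by more than 20 mm (distance of cast from where it was at the start of the episode above 0.02 m).
It fails at once if the wax block is shifted by more than 20 mm (distance of wax from where it was at the start of the episode above 0.02 m).
It fails at once if the brush is shifted by more than 20 mm (distance of paint_brush from where it was at the start of the episode above 0.02 m).
It also fails if it takes over 51 s, if anything falls off the work surface, if the arm or the gripper's body presses on something with over 40 N, if the wrist force passes 120 N, or if a joint passes its speed limit or range.

## Working session

There is one attempt and no reset: what is moved stays moved. The work goes in short steps, Python scripts to look and compute and a tool call to move; the robot and the scene stay as the last step left them, time stands still between calls to the robot, and variables do not carry over. Pictures are saved under pics/ and viewed, and the job is handed in when it is done.

Besides the shell and the picture viewer there is one more tool, called after ">>>" by a JSON object that holds its "op" and its "data". jog_arm: Moves the arm, as the interface text tells. Its arguments: {"type":"object","properties":{"steps":{"type":"array"}},"required":["steps"]}

```bash
ls; mkdir -p pics; python3 - <<'E'
from workcell import ctrl
import cv2
o=ctrl.get_obs(); print(o)
for n in ["scene","top","wrist"]:
    im=ctrl.get_image(n); cv2.imwrite(f"pics/{n}0.png",im[:,:,::-1]); print(n,ctrl.camera_info(n))
for c in ["top","scene"]:
    for t in ["blank","camera","pink_blank","cast","wax","paint_brush"]:
        print(c,t,[(d['p'],d['bbox']) for d in ctrl.look_for(t,c)])
E
```

```text
pics
{'t': 0.0, 'qpos': array([ 1.28699849e+00,  4.23837807e-01,  1.63067754e+00,  1.85371717e-05,
        1.08861622e+00, -1.90183421e-02]), 'qvel': array([-0.00119101,  0.00104382, -0.00103222,  0.00112633, -0.0010885 ,
       -0.00074551]), 'joint_torque': array([-2.23131872e-03, -5.44604051e+01, -2.73664677e+01,  6.42397162e-02,
        2.25569849e-02, -7.49137780e-05]), 'ee_pos': array([163.4669959 , 602.95743713, 403.90827992]), 'orientation': array([-4.14681268e-01, -3.11385257e+00,  2.38558167e-03]), 'ft_force': array([ 0.07994154, -0.13485998, -0.37400181]), 'moment': array([ 0.00452786, -0.02008615, -0.00692846]), 'width': 87.89984918711927}
scene {'fx': 382.48516524519744, 'fy': 382.48516524519744, 'cx': 281.8741773635424, 'cy': 211.04027182294163, 'dist': array([0.00961337, 0.        , 0.        , 0.        , 0.        ]), 'origin': array([  95.50586837, -665.2985606 ,  828.51841509]), 'attitude': array([-2.15387862,  0.71434186, -0.33270861])}
top {'fx': 456.551410933482, 'fy': 456.551410933482, 'cx': 278.1249039720444, 'cy': 214.42117646282554, 'dist': array([-0.1334227
[... 871 characters left out ...]
.3, 331.5, 172.4])]
top camera [(0.6, [290.7, 122.0, 329.2, 170.0])]
top pink_blank [(0.64, [377.3, 239.1, 402.4, 269.9]), (0.38, [287.9, 263.4, 308.0, 283.0])]
top cast [(0.59, [287.8, 264.0, 307.8, 285.0])]
top wax [(0.63, [389.3, 176.5, 405.6, 194.4])]
top paint_brush [(0.43, [192.4, 174.2, 223.4, 193.1])]
scene blank [(0.78, [176.7, 184.6, 194.8, 207.4]), (0.5, [217.3, 203.5, 235.2, 221.4]), (0.43, [238.0, 225.3, 253.9, 240.3])]
scene camera [(0.77, [318.4, 166.3, 359.0, 249.1])]
scene pink_blank [(0.77, [299.1, 317.1, 332.7, 345.5])]
scene cast [(0.86, [224.7, 265.6, 252.7, 288.2])]
scene wax [(0.64, [367.4, 288.6, 396.1, 306.2])]
scene paint_brush [(0.62, [320.1, 167.7, 360.1, 249.2])]
```

View pics/top0.png

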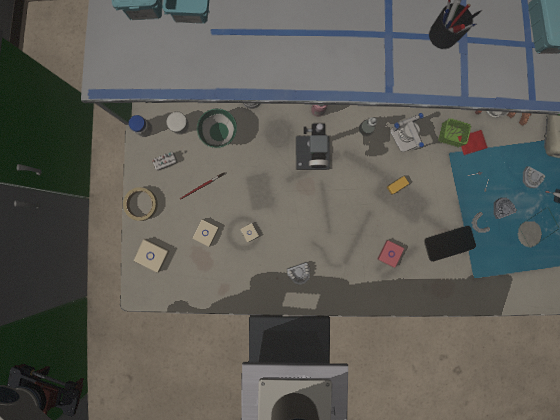

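View pics/scene0.png

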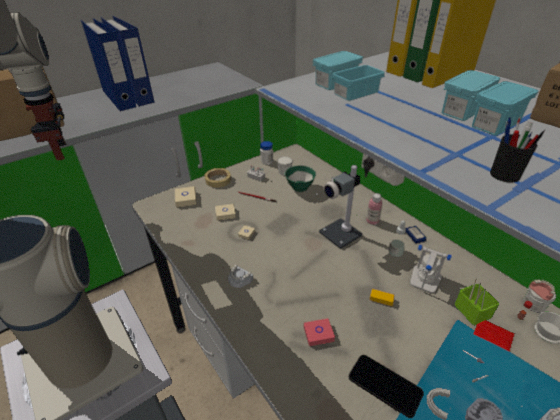

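View pics/wrist0.png

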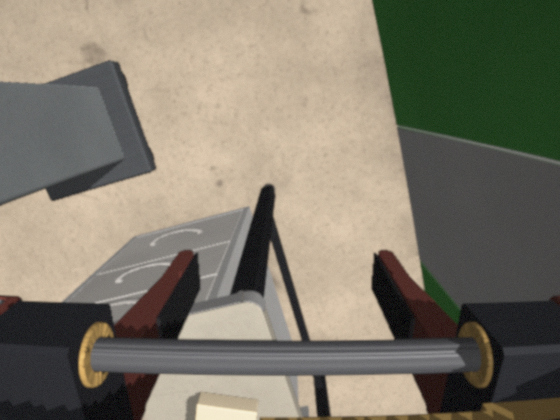

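The top view shows three ivory blanks: large at (150,256), middle-sized at (205,233) and small at (249,232). The pink one is at (391,253) and the camera at (313,147). I take (205,233) as the target and will localize it now.

```bash
cat > h.py <<'E'
import numpy as np, cv2
from scipy.spatial.transform import Rotation as R
from workcell import ctrl
def cam(name,obs=None):
    i=ctrl.camera_info(name)
    K=np.array([[i['fx'],0,i['cx']],[0,i['fy'],i['cy']],[0,0,1]])
    if 'origin' in i: return K,i['dist'],R.from_rotvec(i['attitude']).as_matrix(),np.array(i['origin'])
    o=obs or ctrl.get_obs(); T=np.eye(4);T[:3,:3]=R.from_rotvec(o['orientation']).as_matrix();T[:3,3]=o['ee_pos']
    T=T@i['T_tool_cam']; return K,i['dist'],T[:3,:3],T[:3,3]
def ray(c,uv):
    K,d,Rm,t=c
    p=cv2.undistortPoints(np.array(uv,float).reshape(-1,1,2),K,d).reshape(-1,2)
    v=np.c_[p,np.ones(len(p))]@Rm.T
    return t,v
def onz(c,uv,z):
    t,v=ray(c,uv); s=(z-t[2])/v[:,2]; return t+v*s[:,None]
def proj(c,P):
    K,d,Rm,t=c
    q=(np.array(P,float).reshape(-1,3)-t)@Rm
    return cv2.projectPoints(q,np.zeros(3),np.zeros(3),K,d)[0].reshape(-1,2)
def tri(pairs):
    A=np.zeros((3,3));b=np.zeros(3)
    for c,uv in pairs:
        t,v=ray(c,uv);v=v[0]/np.linalg.norm(v[0]);M=np.eye(3)-np.outer(v,v);A+=M;b+=M@t
    return np.linalg.solve(A,b)
E
python3 - <<'E'
from h import *
for n in ["top","scene"]:
    im=ctrl.get_image(n)
    for t in ["blank","blank_mark","camera","camera_lens","pink_blank"]:
        f=ctrl.landmark_of(t,n); print(n,t,[(d['p'],np.round(d['uv'],1)) for d in f])
    if n=="top":
        for d in ctrl.trace("blank",n):
            m=d['pixels'].astype(np.uint8)
            r=cv2.minAreaRect(cv2.findNonZero(m)); 
            b=cv2.boxPoints(r); w=onz(cam("top"),b,20)
            print(d['p'],r[0],onz(cam("top"),[r[0]],20).round(),np.linalg.norm(w[1]-w[0]),np.linalg.norm(w[2]-w[1]), w.round(0).tolist())
        for d in ctrl.trace("pink_blank",n):
            m=d['pixels'].astype(np.uint8)
            r=cv2.minAreaRect(cv2.findNonZero(m)); 
            w=onz(cam("top"),cv2.boxPoints(r),20)
            print('pink',d['p'],onz(cam("top"),[r[0]],20).round(),np.linalg.norm(w[1]-w[0]),np.linalg.norm(w[2]-w[1]))
        cv2.imwrite("pics/topz.png",cv2.resize(im[110:310,110:430,::-1],None,fx=2.5,fy=2.5,interpolation=cv2.INTER_CUBIC))
E
```

```text
top blank [(0.97, array([207.3, 231.5])), (0.74, array([155.5, 253.7])), (0.56, array([249.7, 230.6]))]
top blank_mark [(0.74, array([151.3, 257.7])), (0.62, array([204.6, 232.7])), (0.54, array([249.8, 231.3]))]
top camera [(0.58, array([310.8, 153.6]))]
top camera_lens [(0.57, array([316.5, 166.3])), (0.23, array([297.3, 273.3]))]
top pink_blank [(0.68, array([391.3, 252.1])), (0.32, array([197., 235.]))]
0.72 (205.50003051757812, 232.50001525878906) [[537. 271.  20.]] 64.26937997041556 59.285994996723986 [[521.0, 312.0, 20.0], [579.0, 284.0, 20.0], [553.0, 231.0, 20.0], [495.0, 258.0, 20.0]]
0.67 (249.8000030517578, 231.6000213623047) [[542. 141.  20.]] 41.82746375542512 49.63067766103596 [[554.0, 171.0, 20.0], [574.0, 134.0, 20.0], [530.0, 111.0, 20.0], [510.0, 148.0, 20.0]]
0.57 (151.39999389648438, 255.20004272460938) [[467. 431.  20.]] 74.46752176525409 85.58022300587241 [[451.0, 486.0, 20.0], [518.0, 454.0, 20.0], [482.0, 376.0, 20.0], [416.0, 408.0, 20.0]]
pink 0.95 [[ 485. -272.   20.]] 67.11221013650213 58.807843044459446
scene blank [(0.89, array([186.4, 196.9])), (0.81, array([226.8, 215. ])), (0.43, array([245.1, 231.4])), (0.16, array([328., 194.]))]
scene blank_mark [(0.91, array([185.4, 194.1])), (0.81, array([224.5, 207.6])), (0.52, array([243. , 231.6]))]
scene camera [(0.64, array([336.6, 233. ]))]
scene camera_lens [(0.65, array([327. , 191.2]))]
scene pink_blank []
```

View pics/topz.png

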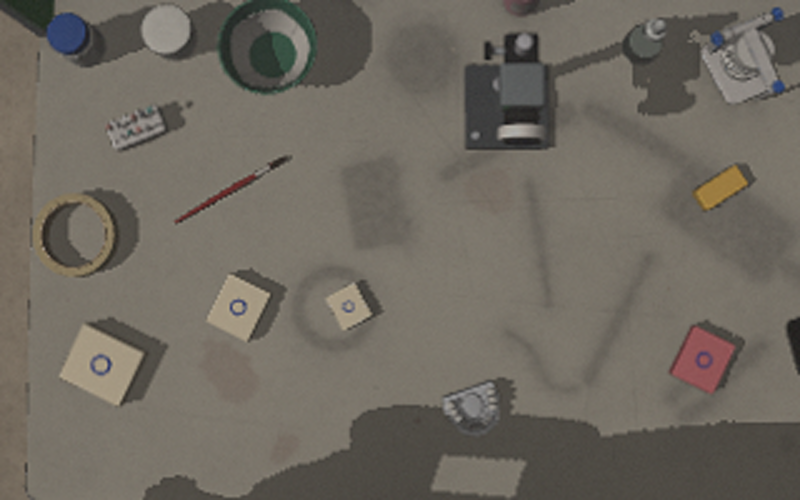

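```bash
cat >> h.py <<'E'
from scipy.linalg import logm
def pose(o=None):
    o=o or ctrl.get_obs(); T=np.eye(4);T[:3,:3]=R.from_rotvec(o['orientation']).as_matrix();T[:3,3]=o['ee_pos'];return T
def toolpose(tip,yaw,tilt,reach=182,back=0):
    """tool x horizontal dir yaw(deg) at tilt 0; tilt = rotation about tool y (deg, + => tool z swings to tool x dir)"""
    y=np.radians(yaw); u=np.array([np.cos(y),np.sin(y),0]); 
    Z=np.array([0,0,-1.]); Rm=np.c_[u,np.cross(Z,u),Z]@R.from_rotvec([0,np.radians(tilt),0]).as_matrix()
    T=np.eye(4);T[:3,:3]=Rm;T[:3,3]=np.array(tip,float)-(reach+back)*Rm[:,2];return T
def rows(T0,T1,N=None,straight=False):
    D=np.linalg.inv(T0)@T1
    rv=R.from_matrix(D[:3,:3]).as_rotvec(degrees=True)
    n=max(np.linalg.norm(D[:3,3])/36,np.linalg.norm(rv)/6.3)
    N=N or int(np.ceil(n))
    L=np.real(logm(D))/N
    from scipy.linalg import expm
    d=expm(L); t=np.round(d[:3,3]/1000,4); w=np.round(np.degrees([L[2,1],L[0,2],L[1,0]]),2)
    print("N",N,"row",t.tolist(),w.tolist())
    E=np.eye(4);E[:3,:3]=R.from_rotvec(np.radians(w)).as_matrix();E[:3,3]=t*1000
    T=T0.copy();zs=[]
    for _ in range(N): T=T@E; zs.append(T[:3,3].round(0).tolist())
    print("path",zs[::max(1,N//5)]," end err",(T[:3,3]-T1[:3,3]).round(1))
    return t,w,N
E
python3 - <<'E'
from h import *
ct,cs=cam("top"),cam("scene")
print("lens",tri([(ct,[316.5,166.3]),(cs,[327,191.2])]))
print("top lens at z200",onz(ct,[[316.5,166.3]],200), "scene",onz(cs,[[327,191.2]],200))
print("ring",onz(ct,[[204.6,232.7]],20),onz(cs,[[224.5,207.6]],20),tri([(ct,[204.6,232.7]),(cs,[224.5,207.6])]))
# foot corners from zoom
p=np.array([[466,66],[466,148],[552,150],[500,62],[546,64]])/2.5+110
print(onz(ct,p[:3],8),onz(ct,p[3:],223))
T1=toolpose([537,271,8],64.4,-35,back=110)
print(T1[:3,3]); rows(pose(),T1)
E
```

```text
lens [712.62317069 -36.19796236 197.60574985]
top lens at z200 [[712.03849408 -35.80540812 200.        ]] scene [[710.57402637 -38.7258191  200.        ]]
ring [[536.31301278 273.90929751  20.        ]] [[543.69712954 280.02011819  20.        ]] [537.89862271 271.77309637  27.92171727]
[[827.21874047   9.28013788   8.        ]
 [728.91427723   7.82360666   8.        ]
 [728.53451192 -94.3045587    8.        ]] [[787.94804841 -16.6856899  223.        ]
 [786.9280724  -62.8584841  223.        ]]
[609.36758757 422.04280691 247.19239693]
N 17 row [-0.0219, 0.0225, 0.0141] [1.8, -1.5, 5.7]
path [[191.0, 619.0, 391.0], [280.0, 647.0, 349.0], [376.0, 642.0, 310.0], [466.0, 605.0, 279.0], [543.0, 540.0, 257.0], [598.0, 454.0, 248.0]]  end err [ 1.  -0.3  0.1]
```

>>> {"op": "jog_arm", "data": {"steps": [[[-0.0219,0.0225,0.0141,1.8,-1.5,5.7,-1],[-0.0219,0.0225,0.0141,1.8,-1.5,5.7,-1],[-0.0219,0.0225,0.0141,1.8,-1.5,5.7,-1],[-0.0219,0.0225,0.0141,1.8,-1.5,5.7,-1],[-0.0219,0.0225,0.0141,1.8,-1.5,5.7,-1],[-0.0219,0.0225,0.0141,1.8,-1.5,5.7,-1],[-0.0219,0.0225,0.0141,1.8,-1.5,5.7,-1],[-0.0219,0.0225,0.0141,1.8,-1.5,5.7,-1],[-0.0219,0.0225,0.0141,1.8,-1.5,5.7,-1],[-0.0219,0.0225,0.0141,1.8,-1.5,5.7,-1],[-0.0219,0.0225,0.0141,1.8,-1.5,5.7,-1],[-0.0219,0.0225,0.0141,1.8,-1.5,5.7,-1],[-0.0219,0.0225,0.0141,1.8,-1.5,5.7,-1],[-0.0219,0.0225,0.0141,1.8,-1.5,5.7,-1],[-0.0219,0.0225,0.0141,1.8,-1.5,5.7,-1],[-0.0219,0.0225,0.0141,1.8,-1.5,5.7,-1],[-0.0219,0.0225,0.0141,1.8,-1.5,5.7,-1],[0,0,0,0,0,0,-1],[0,0,0,0,0,0,-1]]]}}

```text
t: 3.03
ee_pos: [611.6, 419.7, 246.9]
orientation: [2.307, 1.449, -0.729]
ft_force: [-0.3, 0.6, -0.5]
width: 87.9
```

```bash
python3 - <<'E'
from h import *
o=ctrl.get_obs(); print(o['t'],o['qpos'].round(3),o['ee_pos'],pose(o)[:3,:3].round(3))
print("target",toolpose([537,271,8],64.4,-35,back=110).round(3))
im=ctrl.get_image("wrist"); cv2.imwrite("pics/w1.png",im[:,:,::-1])
c=cam("wrist",o)
for d in ctrl.trace("blank","wrist"):
    m=d['pixels'].astype(np.uint8); print(d['p'],d['bbox'],m.sum())
print([(d['p'],d['uv'],onz(c,[d['uv']],20)) for d in ctrl.landmark_of("blank_mark","wrist")])
E
```

```text
3.0333 [ 0.632  0.879  1.243 -0.273  1.574  1.158] [611.55110555 419.71608388 246.94767909] [[ 0.355  0.901 -0.25 ]
 [ 0.737 -0.434 -0.517]
 [-0.575 -0.001 -0.818]]
target [[ 3.54000e-01  9.02000e-01 -2.48000e-01  6.09368e+02]
 [ 7.39000e-01 -4.32000e-01 -5.17000e-01  4.22043e+02]
 [-5.74000e-01  0.00000e+00 -8.19000e-01  2.47192e+02]
 [ 0.00000e+00  0.00000e+00  0.00000e+00  1.00000e+00]]
0.81 [0.9, 0.0, 134.8, 154.6] 16901
0.76 [242.4, 172.9, 329.1, 236.7] 5312
0.7 [316.2, 256.6, 370.2, 289.1] 1269
[(0.82, [37.6, 96.7], array([[464.04781014, 430.99009422,  20.        ]])), (0.69, [284.4, 215.0], array([[540.30567119, 273.87318563,  20.        ]])), (0.56, [342.5, 276.5], array([[548.3244488 , 157.05274621,  20.        ]]))]
```

View pics/w1.png

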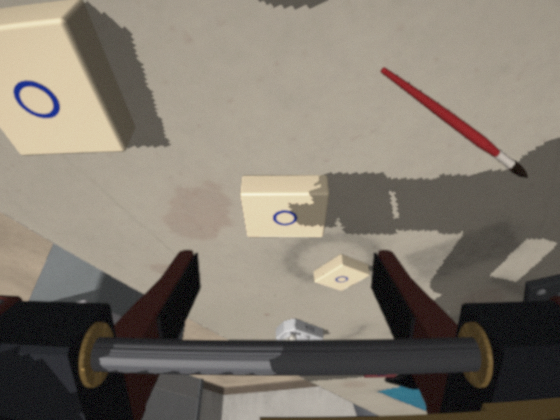

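```bash
python3 - <<'E'
from h import *
im=cv2.imread("pics/w1.png")
cv2.imwrite("pics/w1z.png",cv2.resize(im[160:260,220:350],None,fx=6,fy=6,interpolation=cv2.INTER_CUBIC))
E
```

```text
(no output)
```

View pics/w1z.png

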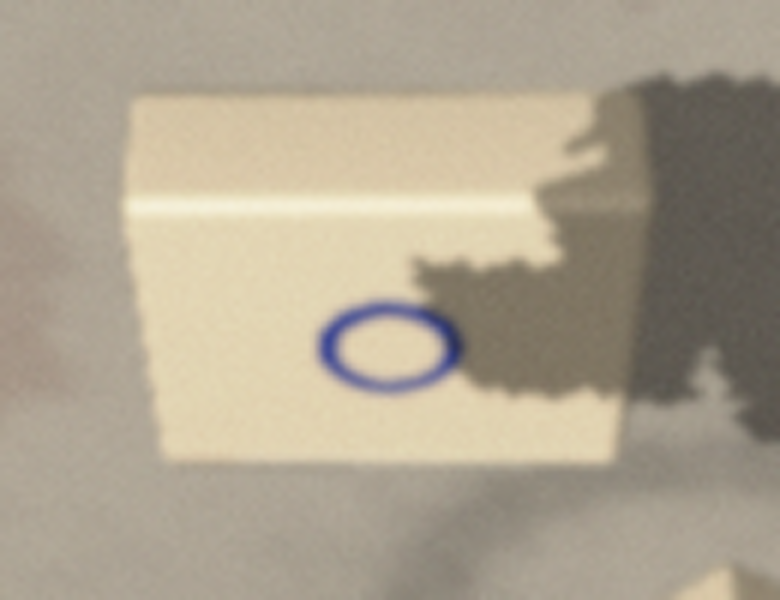

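```bash
python3 - <<'E'
from h import *
o=ctrl.get_obs(); c=cam("wrist",o)
p=np.array([[124,204],[652,204],[618,463],[162,463],[390,347]])/6+[220,160]
w=onz(c,p,20); print(w.round(1)); print(np.linalg.norm(w[1]-w[0]),np.linalg.norm(w[2]-w[1]))
d=w[2]-w[3]+w[1]-w[0]; print(np.degrees(np.arctan2(d[1],d[0])), w[:4].mean(0))
T0=pose(o)
cen=w[4].copy(); yaw=np.degrees(np.arctan2(d[1],d[0]))+90
print(T0[:3,:3].T@(T0[:3,3]*0+np.r_[cen[:2],10]-T0[:3,3]))
T1=toolpose([cen[0],cen[1],8],yaw,-35)
rows(T0,T1,N=6); print(T1[:3,3])
E
```

```text
[[521.8 312.3  20. ]
 [578.6 285.3  20. ]
 [555.3 234.8  20. ]
 [497.8 262.3  20. ]
 [538.2 273.   20. ]]
62.911622153522146 55.52935669788432
-25.455872033056824 [538.37781779 273.66282735  20.        ]
[ 1.72821871e-01 -2.59991556e-01  2.89786624e+02]
N 6 row [0.0002, -0.0001, 0.0182] [-0.0, 0.0, -0.0]
path [[605.0, 414.0, 232.0], [601.0, 404.0, 217.0], [596.0, 395.0, 202.0], [592.0, 386.0, 187.0], [587.0, 377.0, 172.0], [583.0, 367.0, 157.0]]  end err [-0.2  0.1  0.2]
[583.06424356 367.26077084 157.08567206]
```

>>> {"op": "jog_arm", "data": {"steps": [[[0,0,0.018,0,0,0,-1],[0,0,0.018,0,0,0,-1],[0,0,0.018,0,0,0,-1],[0,0,0.018,0,0,0,-1],[0,0,0.018,0,0,0,-1],[0,0,0.018,0,0,0,-1],[0,0,0,0,0,0,-1],[0,0,0,0,0,0,1],[0,0,0,0,0,0,1],[0,0,0,0,0,0,1],[0,0,0,0,0,0,1],[0,0,0,0,0,0,1],[0,0,0,0,0,0,1]]]}}

```text
t: 4.27
ee_pos: [584.1, 366.5, 160.0]
orientation: [2.305, 1.452, -0.725]
ft_force: [1.5, 3.2, 4.5]
width: 64.0
```

```bash
python3 - <<'E'
from h import *
o=ctrl.get_obs(); print(o['t'],o['qpos'].round(3),o['ee_pos'],o['width'],o['ft_force'])
im=ctrl.get_image("wrist"); cv2.imwrite("pics/w2.png",im[:,:,::-1])
E
```

```text
4.2667 [ 0.597  0.925  1.395 -0.299  1.374  1.186] [584.05987889 366.49227142 160.04897909] 63.97147445238266 [1.4956447  3.22817553 4.54256255]
```

View pics/w2.png

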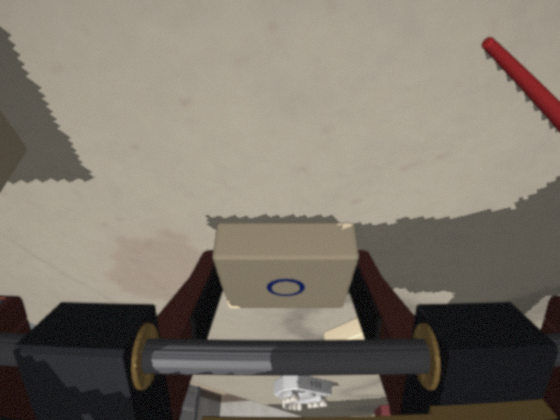

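```bash
cat >> h.py <<'E'
def bpose(cen,xdir_deg,z_up=True):
    a=np.radians(xdir_deg); T=np.eye(4); T[:3,:3]=R.from_euler('z',a).as_matrix(); T[:3,3]=cen; return T
E
python3 - <<'E'
from h import *
T0=pose(); B0=bpose([538.2,273,10.5],-25.5)  # centre of the block
G=np.linalg.inv(T0)@B0; np.save("G1.npy",G); print(G.round(2))
def stand(cen,yaw):
    # block rotated: final tool = tilt +55, yaw
    Tt=toolpose([0,0,0],yaw,55)
    Rb=Tt[:3,:3]@G[:3,:3]; B=np.eye(4);B[:3,:3]=Rb;B[:3,3]=cen; return B
B1=stand([560,-100,160],-10); print(B1.round(3))
Tl=T0.copy(); Tl[2,3]+=120
rows(T0,Tl,4)
T1=B1@np.linalg.inv(G); print(T1[:3,3]); rows(Tl,T1)
B2=stand([560,-100,32],-10); rows(T1,B2@np.linalg.inv(G))
E
```

```text
[[  0.     0.82  -0.57   0.36]
 [  1.    -0.     0.    -1.19]
 [  0.    -0.57  -0.82 182.2 ]
 [  0.     0.     0.     1.  ]]
[[-1.73e-01  1.00e-03 -9.85e-01  5.60e+02]
 [-9.85e-01  1.00e-03  1.73e-01 -1.00e+02]
 [ 1.00e-03  1.00e+00  1.00e-03  1.60e+02]
 [ 0.00e+00  0.00e+00  0.00e+00  1.00e+00]]
N 4 row [-0.0172, 0.0, -0.0246] [0.0, -0.0, -0.0]
path [[584.0, 366.0, 190.0], [584.0, 366.0, 220.0], [584.0, 366.0, 250.0], [584.0, 366.0, 280.0]]  end err [-0.1  0.   0.1]
[412.60302426 -75.21553057 264.20920188]
N 18 row [-0.0242, 0.0167, 0.0013] [-0.79, 4.22, 4.46]
path [[590.0, 341.0, 293.0], [594.0, 259.0, 326.0], [577.0, 175.0, 347.0], [543.0, 94.0, 351.0], [497.0, 21.0, 336.0], [447.0, -41.0, 299.0]]  end err [ 1.   0.3 -0.2]
N 4 row [-0.0262, 0.0, 0.0184] [0.0, 0.0, 0.0]
path [[413.0, -75.0, 232.0], [413.0, -75.0, 200.0], [413.0, -75.0, 168.0], [413.0, -75.0, 136.0]]  end err [ 0.2 -0.  -0.1]
```

>>> {"op": "jog_arm", "data": {"steps": [[[-0.0172,0,-0.0246,0,0,0,1],[-0.0172,0,-0.0246,0,0,0,1],[-0.0172,0,-0.0246,0,0,0,1],[-0.0172,0,-0.0246,0,0,0,1]]]}}

```text
t: 4.65
ee_pos: [583.5, 365.7, 279.8]
orientation: [2.304, 1.452, -0.729]
ft_force: [0.2, 0.6, -0.7]
width: 64.0
```

>>> {"op": "jog_arm", "data": {"steps": [[[-0.0242,0.0167,0.0013,-0.79,4.22,4.46,1],[-0.0242,0.0167,0.0013,-0.79,4.22,4.46,1],[-0.0242,0.0167,0.0013,-0.79,4.22,4.46,1],[-0.0242,0.0167,0.0013,-0.79,4.22,4.46,1],[-0.0242,0.0167,0.0013,-0.79,4.22,4.46,1],[-0.0242,0.0167,0.0013,-0.79,4.22,4.46,1],[-0.0242,0.0167,0.0013,-0.79,4.22,4.46,1],[-0.0242,0.0167,0.0013,-0.79,4.22,4.46,1],[-0.0242,0.0167,0.0013,-0.79,4.22,4.46,1],[-0.0242,0.0167,0.0013,-0.79,4.22,4.46,1],[-0.0242,0.0167,0.0013,-0.79,4.22,4.46,1],[-0.0242,0.0167,0.0013,-0.79,4.22,4.46,1],[-0.0242,0.0167,0.0013,-0.79,4.22,4.46,1],[-0.0242,0.0167,0.0013,-0.79,4.22,4.46,1],[-0.0242,0.0167,0.0013,-0.79,4.22,4.46,1],[-0.0242,0.0167,0.0013,-0.79,4.22,4.46,1],[-0.0242,0.0167,0.0013,-0.79,4.22,4.46,1],[-0.0242,0.0167,0.0013,-0.79,4.22,4.46,1],[0,0,0,0,0,0,1],[0,0,0,0,0,0,1]]]}}

```text
t: 6.32
ee_pos: [467.7, -83.2, 377.2]
orientation: [2.674, 0.167, 0.997]
ft_force: [0.1, 0.1, -0.4]
width: 63.6
```

```bash
python3 - <<'E'
from h import *
o=ctrl.get_obs(); print(o['t'],o['qpos'].round(3),o['ee_pos'],o['width'],o['ft_force'])
G=np.load("G1.npy"); print((pose(o)@G).round(3))
for n in ["wrist","scene"]:
    im=ctrl.get_image(n); cv2.imwrite(f"pics/{n}3.png",im[:,:,::-1])
E
```

```text
6.3167 [-0.173  0.177  2.178 -1.311  0.108  2.541] [467.67272599 -83.19743023 377.22637547] 63.58069651304692 [ 0.08043805  0.11158506 -0.35181372]
[[ 1.10000e-02  2.43000e-01 -9.70000e-01  5.87445e+02]
 [-9.53000e-01  2.95000e-01  6.30000e-02 -1.22224e+02]
 [ 3.02000e-01  9.24000e-01  2.35000e-01  2.45578e+02]
 [ 0.00000e+00  0.00000e+00  0.00000e+00  1.00000e+00]]
```

View pics/wrist3.png

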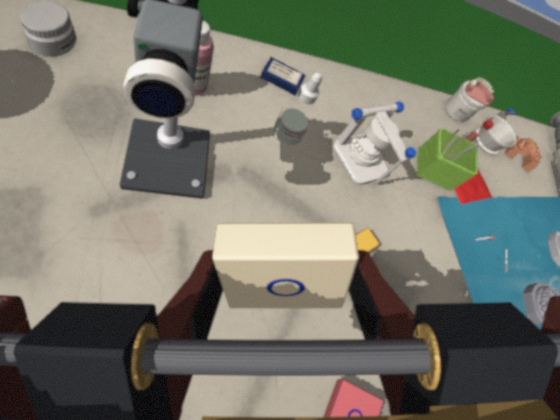

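View pics/scene3.png

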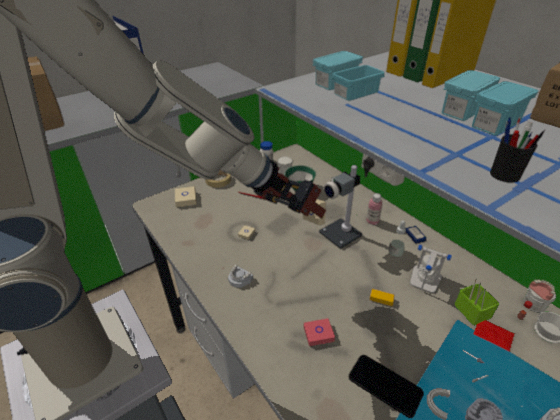

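```bash
cat > kin.py <<'E'
import numpy as np
from scipy.spatial.transform import Rotation as R
from scipy.optimize import least_squares
LO=np.array([-3,-.9,.09,-1.31,.11,-2.54]);HI=np.array([3,2.11,2.58,4.45,2.69,2.54])
E=lambda s,a:R.from_euler(s,a).as_matrix()
def fk(q,p):
    a1,h,L2,L3,e,d6,yo=p
    R1=E('z',q[0]); A=R1@E('y',q[1]); B=A@E('y',q[2]); W=R1@np.array([a1,yo,h])+A@[0,0,L2]+B@[e,0,L3]
    C=B@E('z',q[3])@E('y',q[4])@E('z',q[5]); 
    T=np.eye(4);T[:3,:3]=C@M;T[:3,3]=W+C@[0,0,d6];return T
M=np.eye(3)
D=[([1.28699849,.423837807,1.63067754,0,1.08861622,-.01901834],[163.467,602.957,403.908],[-.414681,-3.11385,.0023856]),
([.632,.879,1.243,-.273,1.574,1.158],[611.551,419.716,246.948],[2.307,1.449,-.729]),
([.597,.925,1.395,-.299,1.374,1.186],[584.06,366.49,160.05],[2.305,1.452,-.725]),
([-.173,.177,2.178,-1.311,.108,2.541],[467.67,-83.197,377.226],[2.674,.167,.997])]
for q,x,r in D:
    global_=fk(q,[0]*7)[:3,:3].T@R.from_rotvec(r).as_matrix(); 
    if __name__=="__main__": print(global_.round(3))
E
python3 kin.py
```

```text
[[-0. -1.  0.]
 [ 1. -0.  0.]
 [-0.  0.  1.]]
[[-0. -1. -0.]
 [ 1. -0. -0.]
 [ 0. -0.  1.]]
[[-0.    -1.    -0.001]
 [ 1.    -0.     0.   ]
 [-0.    -0.001  1.   ]]
[[ 0.    -1.    -0.001]
 [ 1.     0.    -0.   ]
 [ 0.    -0.001  1.   ]]
```

```bash
cat >> kin.py <<'E'
M=np.array([[0,-1,0],[1,0,0],[0,0,1.]])
def res(p): return np.concatenate([fk(q,p)[:3,3]-x for q,x,_ in D])
s=least_squares(res,[0,300,400,400,0,100,0]); P=s.x
if __name__=="__main__": print(P.round(1),res(P).round(1))
def ik(T,seeds=None,n=12,rng=np.random.default_rng(0),margin=.05):
    out=[]
    seeds=[] if seeds is None else [np.array(x) for x in seeds]
    for k in range(n+len(seeds)):
        q0=seeds[k] if k<len(seeds) else LO+.1+(HI-LO-.2)*rng.random(6)
        if k>=len(seeds): q0[0]=np.arctan2(T[1,3],T[0,3])
        f=lambda q:np.r_[(fk(q,P)[:3,3]-T[:3,3])/300,(R.from_matrix(fk(q,P)[:3,:3].T@T[:3,:3])).as_rotvec()]
        r=least_squares(f,np.clip(q0,LO+margin+.001,HI-margin-.001),bounds=(LO+margin,HI-margin))
        if np.abs(r.fun).max()<2e-3 and not any(np.allclose(r.x,o,atol=.02) for o in out): out.append(r.x)
    return out
E
python3 kin.py|tail -2
python3 - <<'E'
from kin import *; from h import *
G=np.load("G1.npy")
for rad in [520,560,600,640,680]:
  for dy in [-40,-20,0,20,40]:
    T=toolpose([0,0,0],dy,55); T[:3,3]=np.array([rad,0,32])-T[:3,:3]@G[:3,3]
    s=ik(T,n=10); print(rad,dy,[x.round(2).tolist() for x in s])
E
```

```text
[ 0.    -0.001  1.   ]]
[  1.2 311.6 562.9 483.6  77.5 127.3  11.7] [ 0.1 -0.1 -0.1  0.   0.1  0.2 -0.2  0.1 -0.2  0.  -0.1  0.1]
520 -40 [[0.43, 0.82, 2.27, 4.31, 0.94, -1.64]]
520 -20 [[0.26, 0.86, 2.4, 3.71, 1.06, -1.5]]
520 0 [[-0.05, 0.88, 2.45, 3.1, 1.16, -1.58]]
520 20 [[-0.34, 0.85, 2.4, 2.49, 1.05, -1.65]]
520 40 [[-0.5, 0.82, 2.26, 1.9, 0.94, -1.5]]
560 -40 [[0.39, 0.81, 2.19, 4.32, 0.9, -1.73]]
560 -20 [[0.23, 0.83, 2.33, 3.71, 0.97, -1.56]]
560 0 [[-0.04, 0.85, 2.38, 3.1, 1.04, -1.57]]
560 20 [[-0.3, 0.83, 2.32, 2.5, 0.97, -1.58]]
560 40 [[-0.45, 0.81, 2.19, 1.9, 0.91, -1.41]]
600 -40 [[0.35, 0.81, 2.12, 4.34, 0.87, -1.81]]
600 -20 [[0.2, 0.82, 2.25, 3.72, 0.89, -1.62]]
600 0 [[-0.04, 0.82, 2.3, 3.1, 0.94, -1.57]]
600 20 [[-0.27, 0.82, 2.25, 2.49, 0.9, -1.51]]
600 40 [[-0.41, 0.81, 2.11, 1.88, 0.88, -1.32]]
640 -40 [[0.32, 0.82, 2.04, 4.37, 0.84, -1.9]]
640 -20 [[0.18, 0.81, 2.17, 3.74, 0.82, -1.68]]
640 0 [[-0.03, 0.81, 2.22, 3.11, 0.85, -1.57]]
640 20 [[-0.24, 0.81, 2.17, 2.47, 0.83, -1.45]]
640 40 [[-0.38, 0.82, 2.03, 1.86, 0.85, -1.23]]
680 -40 [[0.3, 0.83, 1.96, 4.4, 0.81, -1.98]]
680 -20 [[0.17, 0.82, 2.09, 3.77, 0.76, -1.74]]
680 0 [[-0.03, 0.81, 2.14, 3.11, 0.77, -1.56]]
680 20 [[-0.22, 0.82, 2.09, 2.45, 0.77, -1.38]]
680 40 [[-0.35, 0.83, 1.95, 1.83, 0.82, -1.15]]
```

```bash
python3 - <<'E'
from kin import *; from h import *
G=np.load("G1.npy")
for rad in [520,580]:
  for dy in [70,90,110,130,150,180,-150,-130,-110,-90,-70]:
    T=toolpose([0,0,0],dy,55); T[:3,3]=np.array([rad,0,32])-T[:3,:3]@G[:3,3]
    s=ik(T,n=12); print(rad,dy,T[:3,3].round(),[x.round(2).tolist() for x in s])
E
```

```text
520 70 [ 470. -141.  136.] [[-0.53, 0.83, 1.99, 1.19, 1.05, -1.2]]
520 90 [ 521. -149.  136.] [[-0.47, 0.87, 1.81, 0.89, 1.22, -1.13]]
520 110 [ 572. -140.  136.] [[-0.39, 0.92, 1.63, 0.66, 1.4, -1.14]]
520 130 [ 617. -114.  136.] [[-0.29, 0.96, 1.49, 0.47, 1.56, -1.22]]
520 150 [650. -74. 136.] [[-0.18, 1.0, 1.38, 0.28, 1.68, -1.34]]
520 180 [669.   1. 136.] [[-0.01, 1.03, 1.32, -0.01, 1.76, -1.58]]
520 -150 [649.  76. 136.] [[0.16, 1.0, 1.39, -0.3, 1.68, -1.82]]
520 -130 [615. 115. 136.] [[0.26, 0.96, 1.49, -0.49, 1.55, -1.94]]
520 -110 [570. 141. 136.] [[0.36, 0.92, 1.64, -0.69, 1.39, -2.01]]
520 -90 [519. 149. 136.] [[0.43, 0.87, 1.81, -0.92, 1.2, -2.02]]
520 -70 [468. 140. 136.] [[0.48, 0.83, 2.0, -1.24, 1.03, -1.94]]
580 70 [ 530. -141.  136.] [[-0.47, 0.85, 1.87, 1.19, 1.07, -1.09]]
580 90 [ 581. -149.  136.] [[-0.43, 0.9, 1.68, 0.9, 1.26, -1.04]]
580 110 [ 632. -140.  136.] [[-0.36, 0.96, 1.49, 0.68, 1.46, -1.07]]
580 130 [ 677. -114.  136.] [[-0.27, 1.02, 1.33, 0.48, 1.64, -1.16]]
580 150 [710. -74. 136.] [[-0.17, 1.07, 1.21, 0.29, 1.78, -1.3]]
580 180 [729.   1. 136.] [[-0.01, 1.1, 1.14, -0.01, 1.86, -1.58]]
580 -150 [709.  76. 136.] [[0.14, 1.07, 1.22, -0.31, 1.77, -1.86]]
580 -130 [675. 115. 136.] [[0.24, 1.02, 1.34, -0.51, 1.63, -2.0]]
580 -110 [630. 141. 136.] [[0.33, 0.96, 1.5, -0.7, 1.45, -2.09]]
580 -90 [579. 149. 136.] [[0.39, 0.9, 1.68, -0.92, 1.24, -2.11]]
580 -70 [528. 140. 136.] [[0.43, 0.85, 1.88, -1.23, 1.05, -2.05]]
```

```bash
cat >> kin.py <<'E'
def simpath(q0,T0,t,w,N):
    F=np.eye(4);F[:3,:3]=R.from_rotvec(np.radians(w)).as_matrix();F[:3,3]=np.array(t)*1000
    T=T0.copy(); q=np.array(q0,float); qs=[]; dm=0
    for _ in range(N):
        T=T@F; f=lambda x:np.r_[(fk(x,P)[:3,3]-T[:3,3])/300,(R.from_matrix(fk(x,P)[:3,:3].T@T[:3,:3])).as_rotvec()]
        r=least_squares(f,q); dm=np.maximum(dm,np.abs(r.x-q)*12); q=r.x; qs.append(q)
    qs=np.array(qs)
    print("  qend",q.round(2),"maxspeed",np.round(dm,2),"margin lo",(qs-LO).min(0).round(2),"hi",(HI-qs).min(0).round(2))
    return T,q
E
python3 - <<'E'
from kin import *; from h import *
G=np.load("G1.npy"); o=ctrl.get_obs(); T=pose(o); q=o['qpos']
B=[toolpose([510,-50,230],30,10)]
t2=toolpose([0,0,0],110,55); t2[:3,3]=np.array([510,-50,130])-t2[:3,:3]@G[:3,3]; B.append(t2)
t3=t2.copy(); t3[2,3]-=96; B.append(t3)
for b in B:
    t,w,N=rows(T,b); T,q=simpath(q,T,t,w,N)
E
```

```text
N 7 row [0.0046, -0.0006, -0.0033] [4.01, -3.62, -2.72]
path [[469.0, -80.0, 381.0], [471.0, -78.0, 386.0], [473.0, -75.0, 391.0], [475.0, -73.0, 396.0], [477.0, -71.0, 400.0], [480.0, -69.0, 405.0], [483.0, -66.0, 409.0]]  end err [ 0.3 -0.3 -0.1]
  qend [-0.19  0.19  1.96  0.15  0.86  0.77] maxspeed [ 0.09  0.16  0.41 11.36  1.45 11.95] margin lo [2.81 1.06 1.87 0.95 0.05 3.31] hi [3.18 1.92 0.43 4.3  1.83 1.  ]
N 15 row [-0.0109, 0.011, 0.0063] [2.93, 2.49, -4.6]
path [[480.0, -80.0, 401.0], [480.0, -121.0, 372.0], [492.0, -155.0, 338.0], [513.0, -179.0, 299.0], [542.0, -190.0, 260.0]]  end err [ 0.5  0.5 -0.4]
  qend [-0.47  0.77  1.63  0.6   1.55 -1.09] maxspeed [0.59 0.56 0.47 1.16 0.7  2.34] margin lo [2.51 1.1  1.54 1.56 0.75 1.45] hi [3.24 1.34 0.61 3.81 1.14 1.97]
N 3 row [-0.0262, -0.0002, 0.0182] [0.0, -0.01, 0.01]
path [[563.0, -190.0, 202.0], [562.0, -190.0, 170.0], [562.0, -190.0, 138.0]]  end err [ 0.  -0.  -0.1]
  qend [-0.47  0.92  1.61  0.6   1.44 -1.16] maxspeed [0.   0.62 0.12 0.03 0.46 0.32] margin lo [2.53 1.72 1.52 1.91 1.33 1.38] hi [3.47 1.19 0.96 3.85 1.18 3.65]
```

```bash
python3 - <<'E'
from kin import *; from h import *
o=ctrl.get_obs(); T=pose(o); q=o['qpos'].copy()
qa=q.copy(); qa[3]=-1.2;qa[4]=.6;qa[5]=2.4
qb=np.array([-.19,.19,1.96,.15,.86,.77])
G=np.load("G1.npy")
T1=fk(qa,P); t,w,N=rows(T,T1); T,q=simpath(q,T,t,w,N); print((T@G)[:3,3])
T1=fk(qb,P); t,w,N=rows(T,T1,16); T,q=simpath(q,T,t,w,N);print((T@G)[:3,3])
print(o['qpos'])
E
```

```text
N 5 row [-0.0085, 0.0092, -0.0006] [-4.13, -3.85, -0.37]
path [[461.0, -92.0, 374.0], [454.0, -103.0, 373.0], [446.0, -112.0, 373.0], [437.0, -121.0, 374.0], [428.0, -130.0, 375.0]]  end err [ 0.1  0.1 -0.1]
  qend [-0.17  0.18  2.18 -1.2   0.6   2.4 ] maxspeed [0.   0.   0.   0.82 1.18 0.89] margin lo [2.83 1.08 2.09 0.07 0.1  4.94] hi [3.17 1.93 0.4  5.65 2.09 0.07]
[ 491.00599091 -236.85157095  242.08185345]
N 16 row [0.0048, -0.0024, -0.0019] [2.77, -0.15, -1.62]
path [[432.0, -126.0, 377.0], [444.0, -115.0, 382.0], [455.0, -104.0, 388.0], [465.0, -91.0, 394.0], [475.0, -79.0, 401.0], [483.0, -66.0, 409.0]]  end err [-0.2  0.3 -0.5]
  qend [-0.19  0.19  1.96  0.15  0.86  0.77] maxspeed [0.02 0.06 0.18 1.33 0.54 1.57] margin lo [2.81 1.06 1.87 0.2  0.42 3.31] hi [3.17 1.92 0.41 4.3  1.83 0.25]
[511.12225852 -49.16137141 229.65766852]
[-0.17059659  0.17905653  2.17830984 -1.3109327   0.10829357  2.54056907]
```

>>> {"op": "jog_arm", "data": {"steps": [[[-0.0085,0.0092,-0.0006,-4.13,-3.85,-0.37,1],[-0.0085,0.0092,-0.0006,-4.13,-3.85,-0.37,1],[-0.0085,0.0092,-0.0006,-4.13,-3.85,-0.37,1],[-0.0085,0.0092,-0.0006,-4.13,-3.85,-0.37,1],[-0.0085,0.0092,-0.0006,-4.13,-3.85,-0.37,1],[0,0,0,0,0,0,1]]]}}

```text
t: 6.92
ee_pos: [427.7, -129.6, 374.8]
orientation: [2.446, -0.033, 0.489]
ft_force: [0.6, 0.4, -0.8]
width: 64.0
```

```bash
python3 - <<'E'
from kin import *; from h import *
o=ctrl.get_obs(); T=pose(o); q=o['qpos'].copy(); print(o['t'],q,o['ee_pos'])
qb=np.array([-.19,.19,1.96,.15,.86,.77])
G=np.load("G1.npy")
T1=fk(qb,P); t,w,N=rows(T,T1,12); T,q=simpath(q,T,t,w,N);print((T@G)[:3,3])
t2=toolpose([0,0,0],110,55); t2[:3,3]=np.array([510,-50,130])-t2[:3,:3]@G[:3,3]
t,w,N=rows(T,t2); T,q=simpath(q,T,t,w,N)
E
```

```text
6.9167 [-0.16898718  0.18073187  2.178412   -1.19929224  0.60554589  2.39987612] [ 427.70235187 -129.57839984  374.78060936]
N 12 row [0.0064, -0.0031, -0.0026] [3.7, -0.18, -2.16]
path [[433.0, -125.0, 377.0], [444.0, -115.0, 382.0], [454.0, -105.0, 387.0], [463.0, -94.0, 393.0], [471.0, -83.0, 399.0], [479.0, -72.0, 405.0]]  end err [-0.2 -0.5 -0.5]
  qend [-0.19  0.19  1.96  0.15  0.86  0.77] maxspeed [0.04 0.08 0.24 1.77 0.71 2.08] margin lo [2.81 1.06 1.87 0.23 0.42 3.31] hi [3.17 1.92 0.42 4.3  1.83 0.29]
[510.86700127 -50.04215833 229.63804812]
N 15 row [-0.0109, 0.011, 0.0063] [2.95, 2.48, -4.6]
path [[480.0, -81.0, 401.0], [480.0, -122.0, 372.0], [492.0, -156.0, 337.0], [513.0, -180.0, 299.0], [542.0, -191.0, 260.0]]  end err [ 0.3 -0.4 -0.6]
  qend [-0.47  0.77  1.63  0.6   1.55 -1.09] maxspeed [0.59 0.56 0.47 1.17 0.7  2.35] margin lo [2.5  1.1  1.54 1.56 0.75 1.45] hi [3.24 1.34 0.61 3.81 1.14 1.97]
```

>>> {"op": "jog_arm", "data": {"steps": [[[0.0064,-0.0031,-0.0026,3.7,-0.18,-2.16,1],[0.0064,-0.0031,-0.0026,3.7,-0.18,-2.16,1],[0.0064,-0.0031,-0.0026,3.7,-0.18,-2.16,1],[0.0064,-0.0031,-0.0026,3.7,-0.18,-2.16,1],[0.0064,-0.0031,-0.0026,3.7,-0.18,-2.16,1],[0.0064,-0.0031,-0.0026,3.7,-0.18,-2.16,1],[0.0064,-0.0031,-0.0026,3.7,-0.18,-2.16,1],[0.0064,-0.0031,-0.0026,3.7,-0.18,-2.16,1],[0.0064,-0.0031,-0.0026,3.7,-0.18,-2.16,1],[0.0064,-0.0031,-0.0026,3.7,-0.18,-2.16,1],[0.0064,-0.0031,-0.0026,3.7,-0.18,-2.16,1],[0.0064,-0.0031,-0.0026,3.7,-0.18,-2.16,1],[0,0,0,0,0,0,1]]]}}

```text
t: 8.0
ee_pos: [484.8, -66.4, 410.4]
orientation: [-2.979, -0.798, -0.277]
ft_force: [0.2, -0.2, -0.2]
width: 64.1
```

>>> {"op": "jog_arm", "data": {"steps": [[[-0.0096,0.0097,0.0056,2.6,2.19,-4.06,1],[-0.0096,0.0097,0.0056,2.6,2.19,-4.06,1],[-0.0096,0.0097,0.0056,2.6,2.19,-4.06,1],[-0.0096,0.0097,0.0056,2.6,2.19,-4.06,1],[-0.0096,0.0097,0.0056,2.6,2.19,-4.06,1],[-0.0096,0.0097,0.0056,2.6,2.19,-4.06,1],[-0.0096,0.0097,0.0056,2.6,2.19,-4.06,1],[-0.0096,0.0097,0.0056,2.6,2.19,-4.06,1],[-0.0096,0.0097,0.0056,2.6,2.19,-4.06,1],[-0.0096,0.0097,0.0056,2.6,2.19,-4.06,1],[-0.0096,0.0097,0.0056,2.6,2.19,-4.06,1],[-0.0096,0.0097,0.0056,2.6,2.19,-4.06,1],[-0.0096,0.0097,0.0056,2.6,2.19,-4.06,1],[-0.0096,0.0097,0.0056,2.6,2.19,-4.06,1],[-0.0096,0.0097,0.0056,2.6,2.19,-4.06,1],[-0.0096,0.0097,0.0056,2.6,2.19,-4.06,1],[-0.0096,0.0097,0.0056,2.6,2.19,-4.06,1],[0,0,0,0,0,0,1],[0,0,0,0,0,0,1]]]}}

```text
t: 9.58
ee_pos: [564.9, -188.2, 232.8]
orientation: [-1.303, -1.859, -0.678]
ft_force: [-0.7, -0.2, -0.8]
width: 63.6
```

```bash
python3 - <<'E'
from kin import *; from h import *
o=ctrl.get_obs(); T=pose(o); q=o['qpos'].copy(); print(o['t'],q.round(3),o['ee_pos'],o['width'])
G=np.load("G1.npy"); print((T@G).round(3))
im=ctrl.get_image("wrist"); cv2.imwrite("pics/w4.png",im[:,:,::-1])
im=ctrl.get_image("scene"); cv2.imwrite("pics/s4.png",im[:,:,::-1])
t2=toolpose([0,0,0],110,55); t2[:3,3]=np.array([510,-50,60])-t2[:3,:3]@G[:3,3]
t,w,N=rows(T,t2); T,q=simpath(q,T,t,w,N)
E
```

```text
9.5833 [-0.463  0.773  1.623  0.6    1.549 -1.086] [ 564.87476235 -188.20644268  232.79848972] 63.59052133836618
[[ 9.40000e-01 -3.00000e-03  3.42000e-01  5.13071e+02]
 [ 3.42000e-01  2.00000e-03 -9.40000e-01 -4.82480e+01]
 [ 3.00000e-03  1.00000e+00  3.00000e-03  1.28263e+02]
 [ 0.00000e+00  0.00000e+00  0.00000e+00  1.00000e+00]]
N 2 row [-0.0283, -0.0016, 0.0194] [0.06, 0.06, 0.01]
path [[564.0, -189.0, 198.0], [562.0, -190.0, 164.0]]  end err [-0.  0. -0.]
  qend [-0.47  0.88  1.62  0.6   1.47 -1.14] maxspeed [0.02 0.65 0.07 0.   0.49 0.36] margin lo [2.53 1.73 1.53 1.91 1.36 1.4 ] hi [3.46 1.23 0.96 3.85 1.18 3.66]
```

View pics/w4.png

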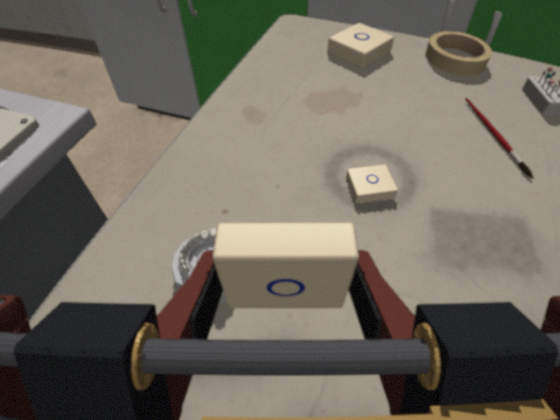

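View pics/s4.png

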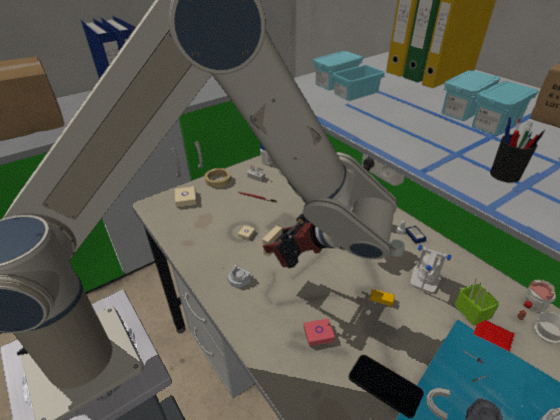

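>>> {"op": "jog_arm", "data": {"steps": [[[-0.0246,0,0.0172,0,0,0,1],[-0.0246,0,0.0172,0,0,0,1],[-0.0197,0,0.0138,0,0,0,1],[-0.0082,0,0.0057,0,0,0,1],[-0.0016,0,0.0011,0,0,0,1],[-0.0016,0,0.0011,0,0,0,1],[0,0,0,0,0,0,1],[0,0,0,0,0,0,1]]]}}

```text
t: 10.35
ee_pos: [566.0, -189.1, 138.0]
orientation: [-1.299, -1.862, -0.684]
ft_force: [-0.2, 0.4, 0.2]
width: 63.8
```

```bash
python3 - <<'E'
from kin import *; from h import *
o=ctrl.get_obs(); T=pose(o); print(o['t'],o['ee_pos'],o['width'],o['ft_force'])
G=np.load("G1.npy"); print((T@G).round(3))
E
```

```text
10.35 [ 566.0167414  -189.0763338   138.04036432] 63.81870620601192 [-0.17233728  0.42141683  0.19806203]
[[ 9.40000e-01 -9.00000e-03  3.42000e-01  5.14637e+02]
 [ 3.42000e-01 -0.00000e+00 -9.40000e-01 -4.89260e+01]
 [ 8.00000e-03  1.00000e+00  3.00000e-03  3.35530e+01]
 [ 0.00000e+00  0.00000e+00  0.00000e+00  1.00000e+00]]
```

>>> {"op": "jog_arm", "data": {"steps": [[[-0.0008,0,0.0006,0,0,0,1],[-0.0008,0,0.0006,0,0,0,1],[-0.0008,0,0.0006,0,0,0,1],[-0.0008,0,0.0006,0,0,0,1],[0,0,0,0,0,0,1]]]}}

```text
t: 10.77
ee_pos: [565.7, -188.7, 132.8]
orientation: [-1.298, -1.86, -0.683]
ft_force: [0.7, -0.4, 2.9]
width: 63.4
```

>>> {"op": "jog_arm", "data": {"steps": [[[-0.0008,0,0.0006,0,0,0,1],[0,0,0,0,0,0,1],[0,0,0,0,0,0,1]]]}}

```text
t: 11.02
ee_pos: [565.7, -188.8, 132.5]
orientation: [-1.298, -1.859, -0.684]
ft_force: [-0.3, -2.8, 9.1]
width: 63.6
```

>>> {"op": "jog_arm", "data": {"steps": [[[0,0,0,0,0,0,-0.7],[0,0,0,0,0,0,-0.8],[0,0,0,0,0,0,-1],[0,0,0,0,0,0,-1],[0,0,0,0,0,0,-1],[0,0,0,0,0,0,-1],[0,0,0,0,0,0,-1],[0,0,0,0,0,0,-1]]]}}

```text
t: 11.68
ee_pos: [565.5, -188.6, 131.5]
orientation: [-1.299, -1.86, -0.683]
ft_force: [0.0, -0.0, -0.2]
width: 88.0
```

```bash
python3 - <<'E'
from h import *
o=ctrl.get_obs(); print(o['t'],o['ee_pos'],o['width'],o['ft_force'])
im=ctrl.get_image("wrist"); cv2.imwrite("pics/w5.png",im[:,:,::-1])
E
```

```text
11.6833 [ 565.48539237 -188.5772116   131.49131838] 87.99669819770331 [ 0.00097925 -0.03825442 -0.20160074]
```

View pics/w5.png

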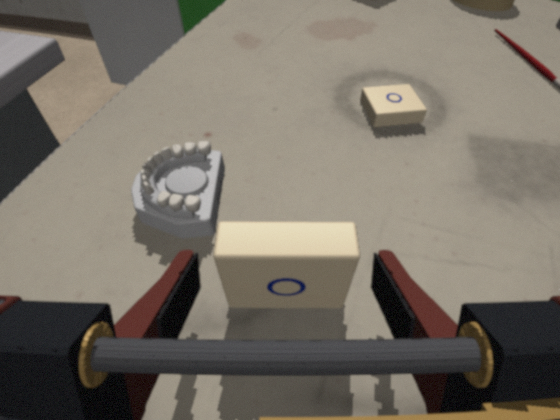

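>>> {"op": "jog_arm", "data": {"steps": [[[0,0,-0.01,0,0,0,-1],[0,0,-0.02,0,0,0,-1],[0,0,-0.03,0,0,0,-1],[0,0,-0.03,0,0,0,-1],[0,0,-0.02,0,0,0,-1],[0,0,0,0,0,0,-1],[0,0,0,0,0,0,-1]]]}}

```text
t: 12.32
ee_pos: [596.1, -274.4, 195.3]
orientation: [-1.3, -1.862, -0.684]
ft_force: [0.3, 1.4, -0.1]
width: 88.1
```

```bash
python3 - <<'E'
from kin import *; from h import *
o=ctrl.get_obs(); T=pose(o); q=o['qpos']; print(o['t'],o['ee_pos'],o['width'],o['ft_force'])
im=ctrl.get_image("wrist"); cv2.imwrite("pics/w6.png",im[:,:,::-1])
c=cam("wrist",o)
print([(d['p'],d['uv']) for d in ctrl.landmark_of("blank_mark","wrist")])
t,w,N=rows(T,toolpose([514,-49,121],110,0)); simpath(q,T,t,w,N)
E
```

```text
12.3167 [ 596.05793236 -274.36315806  195.34934477] 88.11986429996801 [ 0.27096748  1.43019454 -0.0684558 ]
[(0.94, [282.3, 212.0]), (0.61, [365.4, 97.3])]
N 9 row [0.0302, 0.0001, 0.0033] [0.05, -6.1, 0.01]
path [[589.0, -256.0, 218.0], [581.0, -234.0, 239.0], [573.0, -212.0, 257.0], [564.0, -187.0, 272.0], [555.0, -161.0, 285.0], [545.0, -134.0, 294.0], [535.0, -106.0, 300.0], [525.0, -77.0, 304.0], [514.0, -49.0, 304.0]]  end err [0.2 0.2 0.5]
  qend [-0.12  0.41  1.94 -0.    0.79 -0.47] maxspeed [0.88 0.85 0.73 1.45 1.17 1.85] margin lo [2.48 1.31 1.42 1.31 0.68 1.45] hi [3.12 1.28 0.64 3.94 1.16 3.01]
```

View pics/w6.png

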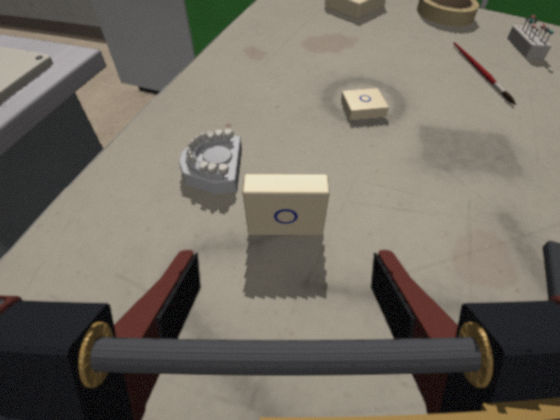

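```bash
python3 - <<'E'
from h import *
c=cam("wrist")
im=cv2.imread("pics/w6.png")
cv2.imwrite("pics/w6z.png",cv2.resize(im[165:245,235:337],None,fx=7,fy=7,interpolation=cv2.INTER_CUBIC))
w=onz(c,[[243.5,194],[328,194],[244.5,176],[327.5,176]],56); b=onz(c,[[248,235],[323.5,235]],0)
print(w.round(1),b.round(1))
E
```

```text
[[488.6 -68.2  56. ]
 [545.7 -47.   56. ]
 [481.9 -51.6  56. ]
 [540.5 -29.9  56. ]] [[486.6 -66.4   0. ]
 [546.8 -44.3   0. ]]
```

View pics/w6z.png

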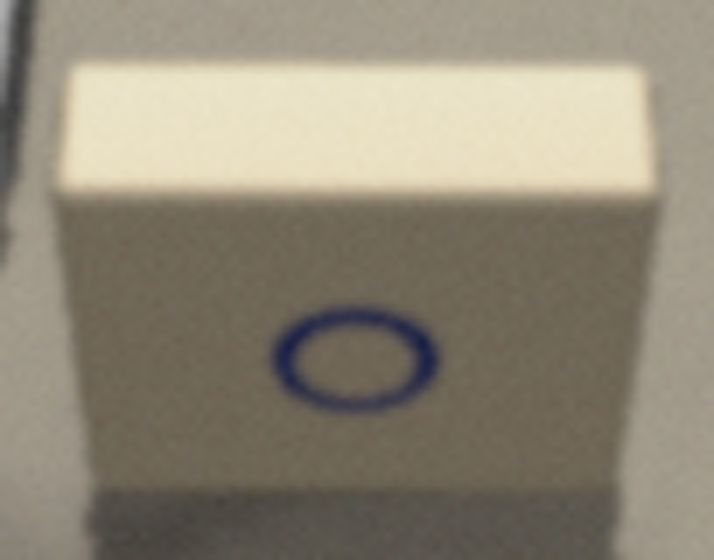

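>>> {"op": "jog_arm", "data": {"steps": [[[0.0302,0.0001,0.0033,0.05,-6.1,0,-1],[0.0302,0.0001,0.0033,0.05,-6.1,0,-1],[0.0302,0.0001,0.0033,0.05,-6.1,0,-1],[0.0302,0.0001,0.0033,0.05,-6.1,0,-1],[0.0302,0.0001,0.0033,0.05,-6.1,0,-1],[0.0302,0.0001,0.0033,0.05,-6.1,0,-1],[0.0302,0.0001,0.0033,0.05,-6.1,0,-1],[0.0302,0.0001,0.0033,0.05,-6.1,0,-1],[0.0302,0.0001,0.0033,0.05,-6.1,0,-1],[0,0,0,0,0,0,-1],[0,0,0,0,0,0,-1]]]}}

```text
t: 13.33
ee_pos: [512.4, -45.7, 302.6]
orientation: [-1.788, -2.577, 0.001]
ft_force: [0.6, -0.1, -0.6]
width: 88.2
```

```bash
python3 - <<'E'
from h import *
o=ctrl.get_obs(); T=pose(o); print(o['t'],o['ee_pos'],o['width'],o['ft_force']); print(T.round(3))
im=ctrl.get_image("wrist"); cv2.imwrite("pics/w7.png",im[:,:,::-1])
E
```

```text
13.3333 [512.44439182 -45.6814994  302.63596661] 88.20696819361913 [ 0.59501431 -0.09074392 -0.61346897]
[[-3.50000e-01  9.37000e-01 -4.00000e-03  5.12444e+02]
 [ 9.37000e-01  3.50000e-01  2.00000e-03 -4.56810e+01]
 [ 4.00000e-03 -3.00000e-03 -1.00000e+00  3.02636e+02]
 [ 0.00000e+00  0.00000e+00  0.00000e+00  1.00000e+00]]
```

View pics/w7.png

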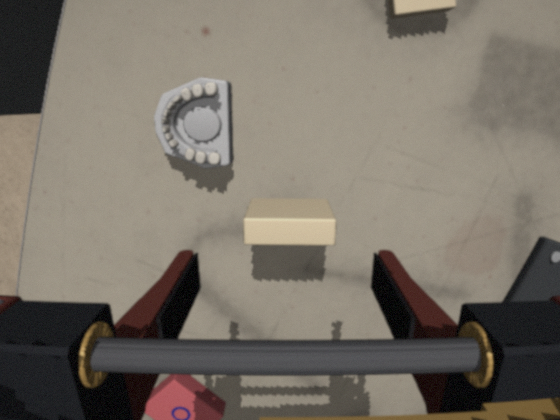

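```bash
python3 - <<'E'
from kin import *; from h import *
o=ctrl.get_obs(); T=pose(o); c=cam("wrist",o)
w=onz(c,[[245,219.5],[335,219.5],[334.5,244],[245,244]],56); print(w.round(1),w.mean(0))
d=w[1]-w[0]+w[2]-w[3]; print(np.degrees(np.arctan2(d[1],d[0])))
cen=w.mean(0)
T1=toolpose([cen[0],cen[1],29],110.3,0,reach=163)
print(T[:3,:3].T@(np.r_[cen[:2],29]-T[:3,3]))
rows(T,T1,6)
E
```

```text
[[484.6 -51.5  56. ]
 [541.7 -30.2  56. ]
 [548.3 -46.8  56. ]
 [490.3 -68.5  56. ]] [516.22926436 -49.2723285   56.        ]
20.447571759852682
[ -4.14451404   2.51851388 273.71393713]
N 6 row [-0.0006, 0.0003, 0.0185] [-0.02, -0.03, 0.01]
path [[514.0, -47.0, 284.0], [514.0, -48.0, 266.0], [515.0, -48.0, 247.0], [515.0, -49.0, 229.0], [516.0, -49.0, 210.0], [516.0, -50.0, 192.0]]  end err [-0.2 -0.3 -0.3]
```

>>> {"op": "jog_arm", "data": {"steps": [[[-0.0036,0.002,0.01,0,0,0,-1],[0,0,0.02,0,0,0,-1],[0,0,0.02,0,0,0,-1],[0,0,0.02,0,0,0,-1],[0,0,0.02,0,0,0,-1],[0,0,0.018,0,0,0,-1],[0,0,0,0,0,0,-1],[0,0,0,0,0,0,-1],[0,0,0,0,0,0,1],[0,0,0,0,0,0,1],[0,0,0,0,0,0,1],[0,0,0,0,0,0,1],[0,0,0,0,0,0,1]]]}}

```text
t: 14.47
ee_pos: [517.2, -50.7, 196.1]
orientation: [-1.797, -2.576, -0.001]
ft_force: [-0.4, -1.0, 4.0]
width: 63.8
```

```bash
python3 - <<'E'
from h import *
o=ctrl.get_obs(); T=pose(o); print(o['t'],o['ee_pos'],o['width'],o['ft_force']); print(T.round(3))
im=ctrl.get_image("wrist"); cv2.imwrite("pics/w8.png",im[:,:,::-1])
im=ctrl.get_image("scene"); cv2.imwrite("pics/s8.png",im[:,:,::-1])
E
```

```text
14.4667 [517.204972   -50.72417268 196.05136712] 63.76561476244819 [-0.38152375 -0.99429614  3.9860479 ]
[[-3.45000e-01  9.38000e-01  0.00000e+00  5.17205e+02]
 [ 9.38000e-01  3.45000e-01  1.00000e-03 -5.07240e+01]
 [ 1.00000e-03  1.00000e-03 -1.00000e+00  1.96051e+02]
 [ 0.00000e+00  0.00000e+00  0.00000e+00  1.00000e+00]]
```

View pics/w8.png

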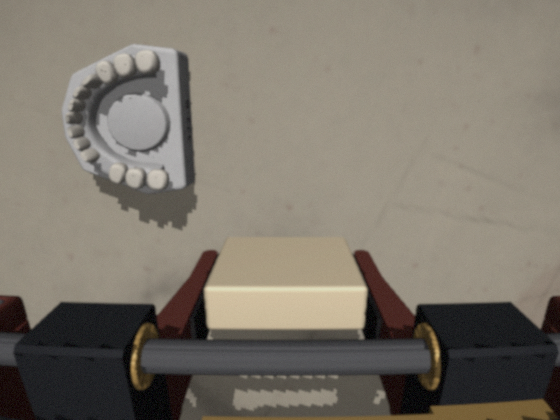

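```bash
python3 - <<'E'
from h import *
o3={'ee_pos':np.array([467.67272599,-83.19743023,377.22637547]),'orientation':np.array([2.674,.167,.997])}
c3=cam("wrist",o3); ct,cs=cam("top"),cam("scene")
im=cv2.imread("pics/wrist3.png"); cv2.imwrite("pics/w3z.png",cv2.resize(im[0:210,100:240],None,fx=2.8,fy=2.8,interpolation=cv2.INTER_CUBIC))
im=cv2.imread("pics/top0.png"); cv2.imwrite("pics/t0z.png",cv2.resize(im[112:182,280:345],None,fx=8,fy=8,interpolation=cv2.INTER_CUBIC))
print(onz(c3,[[133,122],[210,133],[205,195],[121,186]],8).round(1))
print(tri([(c3,[160,88]),(ct,[316.5,166.3]),(cs,[327,191.2])]),tri([(c3,[160,88]),(cs,[327,191.2])]),tri([(c3,[160,88]),(ct,[316.5,166.3])]))
E
```

```text
[[825.1  10.4   8. ]
 [829.2 -88.5   8. ]
 [736.1 -91.6   8. ]
 [732.4   7.    8. ]]
[713.43127507 -38.57228686 203.35953656] [713.06166529 -40.88996245 204.98073504] [711.43377187 -38.48202    213.16850529]
```

View pics/w3z.png

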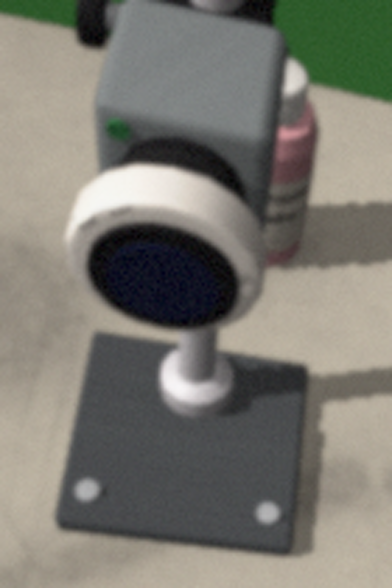

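View pics/t0z.png

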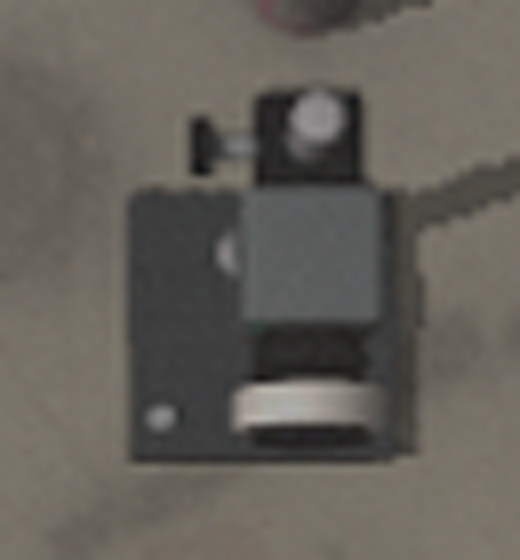

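```bash
cat > tgt.py <<'E'
from kin import *; from h import *
yaw=1.3; Tt=toolpose([0,0,0],180+yaw,0); m=np.array([596.5,-42,200.])
Tt[:3,3]=m-Tt[:3,:3]@np.array([-8.3,0,168])
E
python3 - <<'E'
from tgt import *
o=ctrl.get_obs(); T=pose(o); q=o['qpos']
Tl=T.copy(); Tl[2,3]+=160
t,w,N=rows(T,Tl); Tl,q=simpath(q,T,t,w,N)
print(Tt[:3,3]); t,w,N=rows(Tl,Tt,14); simpath(q,Tl,t,w,N)
E
```

```text
N 5 row [0.0, 0.0, -0.032] [-0.0, -0.0, 0.0]
path [[517.0, -51.0, 228.0], [517.0, -51.0, 260.0], [517.0, -51.0, 292.0], [517.0, -51.0, 324.0], [517.0, -51.0, 356.0]]  end err [-0.  -0.1 -0. ]
  qend [-0.12  0.34  1.9   0.    0.91 -0.47] maxspeed [0.   0.72 0.25 0.   0.84 0.01] margin lo [2.88 1.24 1.81 1.31 0.52 2.07] hi [3.12 1.56 0.62 4.45 1.78 3.01]
[588.20213634 -42.18830487 368.        ]
N 14 row [-0.0039, 0.0038, -0.0009] [0.0, -0.0, -5.08]
path [[522.0, -53.0, 357.0], [532.0, -57.0, 359.0], [543.0, -58.0, 361.0], [554.0, -58.0, 362.0], [565.0, -55.0, 364.0], [575.0, -51.0, 366.0], [584.0, -45.0, 368.0]]  end err [-0.2  0.6  0.7]
  qend [-0.09  0.41  1.74  0.    0.99 -1.69] maxspeed [0.08 0.07 0.15 0.   0.08 1.1 ] margin lo [2.87 1.24 1.65 1.31 0.8  0.85] hi [3.09 1.7  0.69 4.45 1.7  3.11]
```

>>> {"op": "jog_arm", "data": {"steps": [[[0,0,-0.01,0,0,0,1],[0,0,-0.03,0,0,0,1],[0,0,-0.04,0,0,0,1],[0,0,-0.04,0,0,0,1],[0,0,-0.03,0,0,0,1],[0,0,-0.01,0,0,0,1]]]}}

```text
t: 15.07
ee_pos: [518.0, -50.8, 360.4]
orientation: [1.795, 2.573, 0.006]
ft_force: [1.4, -0.4, -0.4]
width: 63.7
```

>>> {"op": "jog_arm", "data": {"steps": [[[-0.0039,0.0038,-0.0009,0,0,-5.08,1],[-0.0039,0.0038,-0.0009,0,0,-5.08,1],[-0.0039,0.0038,-0.0009,0,0,-5.08,1],[-0.0039,0.0038,-0.0009,0,0,-5.08,1],[-0.0039,0.0038,-0.0009,0,0,-5.08,1],[-0.0039,0.0038,-0.0009,0,0,-5.08,1],[-0.0039,0.0038,-0.0009,0,0,-5.08,1],[-0.0039,0.0038,-0.0009,0,0,-5.08,1],[-0.0039,0.0038,-0.0009,0,0,-5.08,1],[-0.0039,0.0038,-0.0009,0,0,-5.08,1],[-0.0039,0.0038,-0.0009,0,0,-5.08,1],[-0.0039,0.0038,-0.0009,0,0,-5.08,1],[-0.0039,0.0038,-0.0009,0,0,-5.08,1],[-0.0039,0.0038,-0.0009,0,0,-5.08,1],[0,0,0,0,0,0,1],[0,0,0,0,0,0,1]]]}}

```text
t: 16.4
ee_pos: [587.6, -41.4, 367.2]
orientation: [0.033, -3.139, -0.002]
ft_force: [-0.8, 0.3, -0.3]
width: 64.0
```

```bash
python3 - <<'E'
from tgt import *
o=ctrl.get_obs(); T=pose(o); print(o['t'],o['ee_pos'],o['width'],o['ft_force'],o['qvel'].round(3)); print((T-Tt).round(3))
for n in ["wrist","scene","top"]:
    im=ctrl.get_image(n); cv2.imwrite(f"pics/{n}9.png",im[:,:,::-1])
    print(n,[(d['p'],np.round(d['uv'],1).tolist()) for d in ctrl.landmark_of("blank_mark",n)],[(d['p'],np.round(d['uv'],1).tolist()) for d in ctrl.landmark_of("camera_lens",n)])
im=cv2.imread("pics/scene9.png"); cv2.imwrite("pics/s9z.png",cv2.resize(im[110:270,230:400],None,fx=3.5,fy=3.5,interpolation=cv2.INTER_CUBIC))
E
```

```text
16.4 [587.59759727 -41.37879107 367.15942792] 64.0071831073452 [-0.79062105  0.26933351 -0.32455582] [-0.005 -0.002  0.007 -0.001 -0.     0.015]
[[-0.     0.002 -0.002 -0.605]
 [ 0.002  0.     0.001  0.81 ]
 [ 0.002  0.001  0.    -0.841]
 [ 0.     0.     0.     0.   ]]
wrist [(0.95, [479.9, 146.1]), (0.69, [283.1, 294.3])] []
scene [(0.82, [297.0, 207.7]), (0.64, [185.5, 193.0])] [(0.78, [326.4, 193.4]), (0.36, [294.7, 206.2])]
top [(0.72, [151.9, 257.0]), (0.57, [249.8, 230.9])] [(0.65, [317.6, 169.9])]
```

View pics/s9z.png

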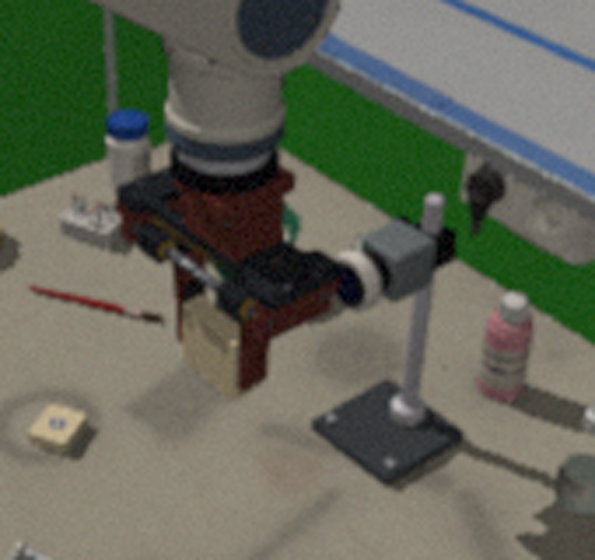

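View pics/wrist9.png

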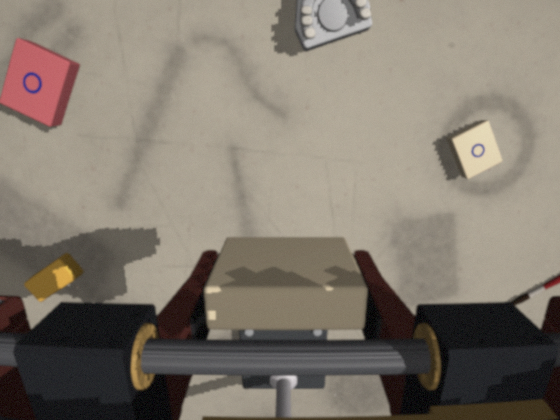

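View pics/top9.png

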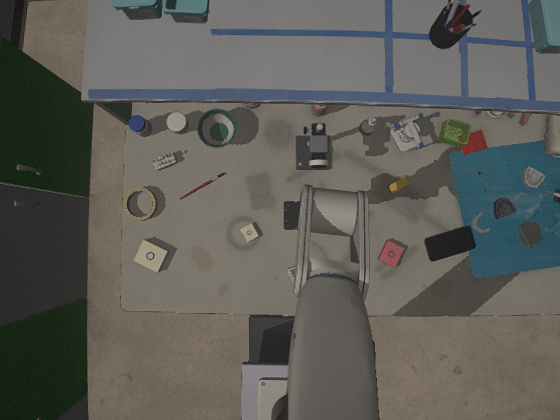

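```bash
python3 - <<'E'
from tgt import *
o=ctrl.get_obs(); T=pose(o); c=cam("wrist",o)
w=onz(c,[[249,331.5],[318,331.5],[284,380]],8); print(w.round(1)); d=w[1]-w[0]; print(np.degrees(np.arctan2(d[1],d[0])))
# block corners in tool: centre (1.7,0,168)
w=onz(c,[[207,290],[365,290],[363,327],[208,327]],228); print(w.round(1),w.mean(0))
# project predicted corners
cs=cam("scene"); C=T[:3,3]+T[:3,:3]@np.array([1.7,0,168])
cor=[C+T[:3,:3]@np.array([10*a,32*b,28*e]) for a in(1,-1) for b in(1,-1) for e in(1,-1)]
p=proj(cs,cor); print(((p-[230,110])*3.5).round(0).tolist()); print("mark",C-10*T[:3,0])
print("mark dist to focus est",C-10*T[:3,0]-m)
E
```

```text
[[754.3 -79.4   8. ]
 [752.5  -1.1   8. ]
 [823.2 -38.2   8. ]]
91.31341675636438
[[575.3 -72.5 228. ]
 [573.9 -11.8 228. ]
 [590.7 -10.9 228. ]
 [592.1 -73.  228. ]] [583.03280422 -42.05947074 228.        ]
[[182.0, 357.0], [182.0, 300.0], [234.0, 400.0], [236.0, 341.0], [202.0, 348.0], [203.0, 290.0], [255.0, 389.0], [257.0, 331.0]]
mark [595.93980323 -41.28566924 199.71100757]
mark dist to focus est [-0.56019677  0.71433076 -0.28899243]
```

>>> {"op": "jog_arm", "data": {"steps": [[[-0.002,0,0,0,0,0,1],[0,0,0,0,0,0,1],[0,0,0,0,0,0,1],[0,0,0,0,0,0,1],[0,0,0,0,0,0,1],[0,0,0,0,0,0,1],[0,0,0,0,0,0,1],[0,0,0,0,0,0,1]]]}}

```text
t: 17.52
ee_pos: [589.9, -41.5, 367.7]
orientation: [0.036, -3.14, -0.002]
ft_force: [-0.2, 1.0, -0.1]
width: 63.7
```

```bash
python3 - <<'E'
from tgt import *
o=ctrl.get_obs(); T=pose(o); print(o['t'],o['ee_pos'],o['width'],o['qvel'].round(3),(T@[-8.3,0,168,1]).round(1))
print(ctrl.close_job())
E
```

```text
17.5167 [589.91154672 -41.53349889 367.6964011 ] 63.72614575800624 [-0.    -0.002  0.    -0.001 -0.001 -0.001] [598.  -41.1 199.7   1. ]
the job is handed in; nothing more can be done
None
```

I stood the ivory blank on its long thin edge near (515, -49) mm and let go of it. I then picked it up again by its sides and handed the job in at about 17.5 s, holding it in front of the inspection camera. The hand-in gave no verdict.

**Standing step:** After I let go, the wrist camera showed the blank upright and clear of the fingers. The force reading was near zero for several rows.

**Final hold:**
- **Ring position:** It was at about (598, -41, 200) mm by the arm's pose. My estimate of the point 120 mm in front of the lens is (596.5, -42, 200) mm.
- **Facing and level:** The face is square to the lens and the edges are level within about 1°. The camera's yaw is about 1.3°.
- **Grip:** The fingers were at 63.7 mm on the 64 mm side, and the arm was at rest.
- **Other things:** I saw no contact with the camera, and in the last pictures I could see nothing shifted. The plaster cast was partly hidden in them.

**Disagreements and failures:**
- **Lens and blank position:** The lens estimate differed by 5–7 mm between triangulating it directly and deriving it from the camera foot. The blank's place in the gripper differed by about 3 mm between two estimates. Both are inside the 20 mm tolerance.
- **Joint limits:** My first try at turning the blank ran three wrist joints onto their limits. They read about 0.001–0.002 rad past the rounded limit values. I backed off and stood the blank with the tool tilted the other way.

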